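Clamp the glued gift tags in the table clamp

ROBOT

A 6-joint arm with a two-finger parallel gripper is mounted at the origin on the work surface; the furniture and walls round the work are solid. World frame = base frame: x ahead of the robot, y to its left, z up, the work surface at z = 0. Lengths are in m, angles in rad, forces in N, time in s.
With the tool pointing down it reaches from about 0.225 to 0.875 m from the base axis. Payload 3.4 kg.
Tool frame: the origin (TCP) lies midway between the tips of the shut fingers; the grasp point (between the pads) lies 19 mm behind it; z points along the fingers, y is the line along which they close (so a half turn about z gives the same grasp; the last joint's range is limited). The gripper opens to 85 mm and grips with 20 to 120 N. Pads are 22 mm wide; open, the fingers measure 114 mm over their backs; the gripper's body (76 mm by 85 mm) begins 54 mm behind the grasp point. The pads swing forward as they close: fully open they stand 13 mm farther back than shut.
Start: joints at [-1.314, 0.276, 1.505, -0, 1.361, -0.121], TCP at [0.212, -0.534, 0.231] pointing down, gripper open.
Joint ranges: [-2.89, 2.89], [-0.75, 2.08], [0.22, 2.7], [-1.18, 4.32], [0.11, 2.71], [-2.7, 2.7]. Speed limits (rad/s): [2.57, 2.57, 3.14, 3.14, 3.14, 3.14].

INTERFACE

Orientations are given as a 3x3 rotation matrix whose columns are the frame's x, y, z axes.
In Python, from station import move_to, servo_line, movej, set_gripper, sleep, inverse_kinematics, get_obs, snapshot, camera_model, PlanningError, hand_in gives the robot as it stands. The module is installed in compiled form; this text tells all that it offers. Calls block until the motion is done:
- move_to(position, orientation): joint-space move of the TCP to a pose.
- servo_line(position, attitude=None, speed=0.15): straight line of the TCP; attitude=None keeps the orientation; speed is the mean speed in m/s.
- movej(angles): joint-space move.
- set_gripper(opening, force=None): opening from 0.0 (shut) to 1.0 (fully open); force is the grip in N (None keeps the last); returns when the fingers have stopped.
- sleep(seconds).
- inverse_kinematics(position, orientation): joint angles nearest the present ones, or None.
- get_obs(): the state.
- snapshot(name): name is "scene" or "top" or "wrist"; returns (picture, depth): 400x640x3 uint8, red, green, blue; 400x640 float32, m along the optical axis (not along the pixel's ray), 0 where there is no reading.
- camera_model(name): a dict with "mtx" (3x3 intrinsics, pixels), "R" (3x3) and "t" (3): a world point X has camera coordinates R X + t. Camera axes: x right, y down, z forward; pixel columns grow to the right and rows downward; lengths in m; the calibration is good to about 2 mm. The wrist camera is an equidistant fisheye: a pixel r from the principal point sees the ray r / f radians off the axis. A picture is of the moment at which its call begins: read the wrist's pose just before it. camera_model takes no time and is no camera call; for the wrist camera it gives the pose at the moment of the call.
A pose or a line that the arm cannot do raises PlanningError and nothing moves.
- hand_in(): hands the job in; it is judged then, once.
The state is a dict: "t": time; "joints": joint angles; "dq": joint speeds; "tau": joint torques, N m; "eef_pos": TCP position; "tool_rot": TCP orientation; "ft_force": force on the tool from outside, world axes, zero at the start; "moment": the same for the moment, N m; "width": opening from 0.0 (shut) to 1.0 (fully open); "grasp_force": force on a finger pad.
Only numpy, scipy, OpenCV 4.12 (cv2) and the standard library are available. Lean on these libraries where they do the work, as an engineer would, in place of code of your own. Each camera call takes 0.05 s, during which the arm holds its last target. There are 200 camera calls.

TASK

The bundle of gift tags has just been glued and lies loose in one of the two table clamps. Turn that clamp's handle clockwise until the pad meets the bundle and then about 20 degrees further, so that it is held snugly (some 20 N) but not crushed (well under 40 N), and let go. Leave the other, empty clamp as it is and do not shift the bundle.

Things in the scene. Friction and masses are not known exactly. Their poses are not given: they have to be found in the camera images.
- clamp: Clamp holding the gift tags, one of two equal grey cast clamps fixed to the table, left or right. Origin under its base plate (130 x 100 mm, x to the column at the back). The arm's top is 85 mm above the table, its brass bush 94 mm. The upright spindle stands 4 mm in front of the origin.
- clamp_grip (a point): Middle of that clamp's T-bar handle, on the turning axis, about 135 mm above the table. Level steel bar 90 mm long, 12 thick, 16 high, x axis along it, z up; 16 mm round posts, 17 mm high, at its ends; round 22 mm hub below its middle to 13 mm below this point. Else nothing of the clamp within 30 mm under the bar, nothing above or beside it.
- clamp_handle (a joint): Angle of that handle, rad, grows clockwise seen from above (tightens). 0: bar along the clamp's x. Starts at 0.05 to 0.5, stop at 2.2. Handle and pad sink 5 mm per rad. The sprung pad meets the tags near 0.9, then 5 to 6 N per 0.1 rad: 1.25 gives 20 N. Friction 0.22 N m, plus 0.005 N m per N of clamping; it stays where left.
- clamp_pad: Round steel pad with a thin rubber face, 36 mm diameter, on the lower end of that clamp's spindle, on the handle's axis. Origin: centre of its lower face, z up; it presses on the gift tags.
- tag_bundle: Bundle of brown card gift tags tied with twine, 85 x 45 mm, 10 mm thick (12 over the twine), x along its length; origin at the centre of its underside. It lies flat on the steel anvil of its clamp, 18 mm above the table, under the pad and across the clamp's arm, sticking out at both sides of the arm.
- spare_bar_end (a point): One end of the handle bar of the other, empty clamp, 45 mm from its axis; it must stay where it is.
Things that resemble listed ones, but are neither listed nor needed, are in the scene too. What is shaped like the clamp but red is not meant.

How it is judged:
By the outcome, as a careful person would: the job done as asked, in the order asked, and still so for the second after the job is handed in, with the robot touching nothing.
It also fails if it takes over 32 s, if anything falls off the work surface, if the arm or the gripper's body presses on something with over 40 N, if the wrist force passes 120 N, or if a joint passes its speed limit or range.

## Working session

There is one attempt and no reset: what is moved stays moved. The work goes in short steps, each a Python script; the robot and the scene stay as the last script left them, time stands still between calls to the robot, and variables do not carry over. Pictures are saved under pics/ and viewed, at most 10 in all, crops included, and the job is handed in when it is done.

```bash
mkdir -p pics
python3 - <<'E'
from station import *
import cv2,numpy as np
for n in("scene","top"):
    p,d=snapshot(n); cv2.imwrite(f"pics/{n}.png",p[:,:,::-1]); np.savez(f"{n}.npz",p=p,d=d,**camera_model(n))
print(get_obs()['t'])
E
```

```text
0.1
```

View pics/scene.png

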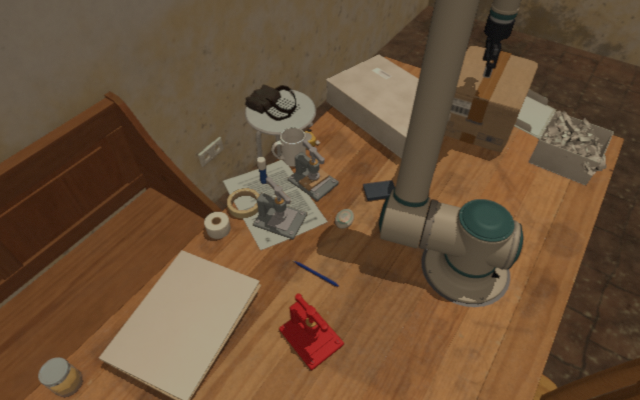

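View pics/top.png

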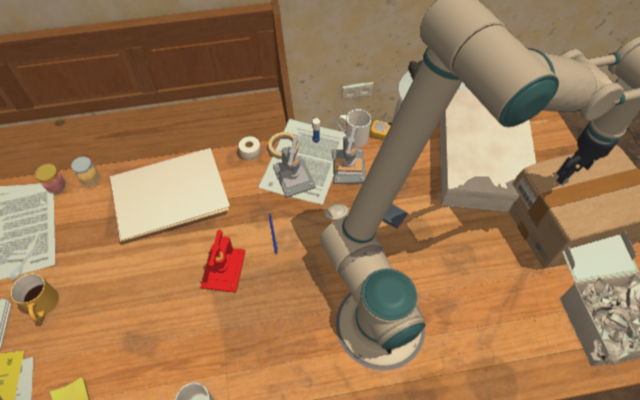

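The two grey clamps are near top-view pixels (293,170) and (350,160); the red one at (222,265) is a decoy. I'll zoom in and deproject.

```bash
cat > h.py <<'E'
import numpy as np
def cloud(p,d,mtx,R,t):
    v,u=np.indices(d.shape); X=np.stack([(u-mtx[0,2])/mtx[0,0]*d,(v-mtx[1,2])/mtx[1,1]*d,d],-1)
    return (X-t)@R
E
python3 - <<'E'
import cv2,numpy as np
from h import cloud
S=np.load("scene.npz");T=np.load("top.npz")
a=cv2.resize(S['p'][130:250,225:345],(390,390),interpolation=2)
b=cv2.resize(T['p'][110:210,275:375],(390,390),interpolation=2)
cv2.imwrite("pics/crop.png",np.hstack([a,b])[:,:,::-1])
for n,D in(("scene",S),("top",T)):
    W=cloud(**D); W[D['d']==0]=np.nan; z=W[...,2]
    m=(z>.115)&(z<.16)&(W[...,1]>-.4)&(W[...,1]<.6)&(W[...,0]>.2)&(W[...,0]<.8)
    k,l,st,c=cv2.connectedComponentsWithStats(m.astype('uint8'))
    for i in range(1,k):
        if st[i,4]>8: print(n,c[i].round(),st[i,4],np.nanmin(W[l==i],0).round(3),np.nanmax(W[l==i],0).round(3),np.nanmedian(W[l==i],0).round(3))
E
```

```text
scene [313. 151.] 190 [ 0.462 -0.056  0.116] [ 0.559 -0.005  0.148] [ 0.508 -0.025  0.141]
scene [279. 191.] 216 [0.453 0.125 0.119] [0.553 0.168 0.146] [0.499 0.15  0.14 ]
scene [381. 226.] 69 [0.2   0.085 0.118] [0.228 0.122 0.16 ] [0.214 0.105 0.145]
scene [308. 308.] 273 [0.2   0.37  0.115] [0.278 0.404 0.147] [0.232 0.388 0.143]
top [351. 141.] 158 [ 0.46  -0.054  0.119] [ 0.558 -0.005  0.147] [ 0.506 -0.028  0.141]
top [292. 152.] 169 [0.451 0.126 0.118] [0.549 0.169 0.146] [0.498 0.148 0.14 ]
top [216. 244.] 188 [0.2   0.371 0.122] [0.28  0.406 0.148] [0.232 0.386 0.142]
```

View pics/crop.png

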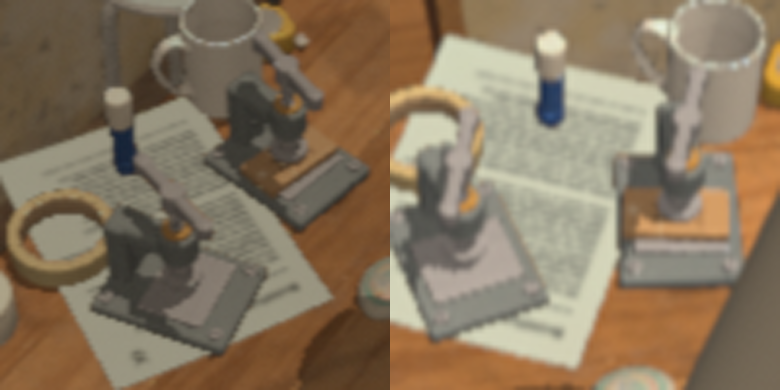

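The right-hand clamp (crop right, handle about top pixel (351,141)) holds the brown tags; the left one is empty. Next I'll fit its bar and base plate, and check nearby heights.

```bash
cat >> h.py <<'E'
import cv2
def fit(W,c,zlo,zhi,r):
    m=(W[...,2]>zlo)&(W[...,2]<zhi)&(np.hypot(W[...,0]-c[0],W[...,1]-c[1])<r)
    P=W[m]; (cx,cy),(w,h),a=cv2.minAreaRect((P[:,:2]*1000).astype('float32'))
    return np.round([cx,cy,w,h,a,len(P),1000*np.median(P[:,2])],1)
E
python3 - <<'E'
import numpy as np
from h import *
for n in("scene","top"):
    D=np.load(n+".npz"); W=cloud(**D); W[D['d']==0]=np.nan
    print(n,"bar",fit(W,(.508,-.028),.128,.165,.06),"bar2",fit(W,(.5,.148),.128,.165,.06))
    for zl,zh in((.004,.014),(.022,.034),(.075,.1)): print(zl,fit(W,(.5,-.03),zl,zh,.085))
    near=(np.hypot(W[...,0]-.508,W[...,1]+.028)<.11)&(W[...,2]>.075)&(np.hypot(W[...,0]-.508,W[...,1]+.028)>.06)
    P=W[near]; print("near",len(P),P.min(0),P.max(0))
E
```

```text
scene bar [511.3 -30.9  21.8 105.5  68.3 180.  141.3] bar2 [503.1 145.6  22.5 107.1  67.1 204.  140.3]
0.004 [496.4 -22.5 155.7 134.6  51.4 309.   10.5]
0.022 [520.6 -20.  101.6  99.4  10.2 268.   28.5]
0.075 [534.2 -31.8  35.7  86.8  75.9 230.   86.2]
near 131 [ 0.5655943  -0.09836584  0.07566924] [ 0.61623236 -0.02293211  0.10555491]
top bar [509.2 -29.   21.6 105.2  70.4 152.  140.8] bar2 [500.3 146.8  21.5 102.5  75.8 157.  139.9]
0.004 [507.1 -18.3 140.3 166.8  59.  346.   10.8]
0.022 [511.7 -27.7  81.9  89.6  78.1 257.   28.1]
0.075 [532.8 -31.8  33.6  85.3  81.4 108.   85.7]
near 108 [ 0.56835655 -0.10161232  0.07543648] [ 0.61510596 -0.02158348  0.1046293 ]
```

```bash
cat >> h.py <<'E'
def rot(deg):  # tool x along bar heading deg (world), z down
    a=np.deg2rad(deg); x=np.array([np.cos(a),np.sin(a),0]); z=np.array([0,0,-1.]); return np.stack([x,np.cross(z,x),z],1)
def wcloud(d,mtx,R,t):
    v,u=np.indices(d.shape); x=(u-mtx[0,2])/mtx[0,0]; y=(v-mtx[1,2])/mtx[1,1]; r=np.hypot(x,y)+1e-9
    k=np.tan(np.minimum(r,1.4))/r; X=np.stack([x*k*d,y*k*d,d],-1); W=(X-t)@R; W[(d==0)|(r>1.2)]=np.nan; return W
E
python3 - <<'E'
from station import *
from h import *
for o in(0,180):
    print(o,[np.round(inverse_kinematics([.51,-.03,z],rot(h+o)),2) for h,z in((-20,.25),(-20,.125),(-90,.125))])
q=[inverse_kinematics([.51,-.03,.25],rot(-20+o)) for o in(0,180)]
e=[inverse_kinematics([.51,-.03,.125],rot(-90+o)) for o in(0,180)]
i=int(np.argmin([max(abs(q[k][5]),abs(e[k][5])) for k in(0,1)])); print(i)
move_to([.51,-.03,.25],rot(-20+180*i))
M=camera_model("wrist"); p,d=snapshot("wrist"); cv2.imwrite("pics/w1.png",p[:,:,::-1]); np.savez("w1.npz",p=p,d=d,**M)
W=wcloud(d,M['mtx'],M['R'],M['t']); o=get_obs(); print(o['t'],o['eef_pos'],o['ft_force'])
print("bar",fit(W,(.51,-.03),.128,.165,.06))
for zl,zh in((.004,.014),(.022,.034),(.075,.1)): print(zl,fit(W,(.5,-.03),zl,zh,.085))
E
```

```text
Traceback (most recent call last):
TypeError: unsupported operand type(s) for *: 'NoneType' and 'float'
```

Run:
```python
from station import *
from h import *
for h in range(-180,180,20):
    q=[inverse_kinematics([.51,-.03,z],rot(h)) for z in(.25,.125)]
    print(h,[None if a is None else np.round(a,2).tolist() for a in q])
```

```text
-180 [[-0.2, 0.17, 1.6, -0.0, 1.37, -1.77], [-0.2, 0.27, 1.8, -0.0, 1.07, -1.77]]
-160 [[-0.2, 0.17, 1.6, -0.0, 1.37, -2.11], [-0.2, 0.27, 1.8, -0.0, 1.07, -2.11]]
-140 [[-0.2, 0.17, 1.6, -0.0, 1.37, -2.46], [-0.2, 0.27, 1.8, -0.0, 1.07, -2.46]]
-120 [None, None]
-100 [None, None]
-80 [None, None]
-60 [[-0.2, 0.17, 1.6, -0.0, 1.37, 2.42], [-0.2, 0.27, 1.8, -0.0, 1.07, 2.42]]
-40 [[-0.2, 0.17, 1.6, -0.0, 1.37, 2.07], [-0.2, 0.27, 1.8, -0.0, 1.07, 2.07]]
-20 [[-0.2, 0.17, 1.6, -0.0, 1.37, 1.72], [-0.2, 0.27, 1.8, -0.0, 1.07, 1.72]]
0 [[-0.2, 0.17, 1.6, -0.0, 1.37, 1.38], [-0.2, 0.27, 1.8, -0.0, 1.07, 1.38]]
20 [[-0.2, 0.17, 1.6, -0.0, 1.37, 1.03], [-0.2, 0.27, 1.8, -0.0, 1.07, 1.03]]
40 [[-0.2, 0.17, 1.6, -0.0, 1.37, 0.68], [-0.2, 0.27, 1.8, -0.0, 1.07, 0.68]]
60 [[-0.2, 0.17, 1.6, -0.0, 1.37, 0.33], [-0.2, 0.27, 1.8, -0.0, 1.07, 0.33]]
80 [[-0.2, 0.17, 1.6, -0.0, 1.37, -0.02], [-0.2, 0.27, 1.8, -0.0, 1.07, -0.02]]
100 [[-0.2, 0.17, 1.6, -0.0, 1.37, -0.37], [-0.2, 0.27, 1.8, -0.0, 1.07, -0.37]]
120 [[-0.2, 0.17, 1.6, -0.0, 1.37, -0.72], [-0.2, 0.27, 1.8, -0.0, 1.07, -0.72]]
140 [[-0.2, 0.17, 1.6, -0.0, 1.37, -1.07], [-0.2, 0.27, 1.8, -0.0, 1.07, -1.07]]
160 [[-0.2, 0.17, 1.6, -0.0, 1.37, -1.42], [-0.2, 0.27, 1.8, -0.0, 1.07, -1.42]]
```

Run:
```python
from station import *
from h import *
move_to([.51,-.03,.25],rot(160))
M=camera_model("wrist"); p,d=snapshot("wrist"); cv2.imwrite("pics/w1.png",p[:,:,::-1]); np.savez("w1.npz",p=p,d=d,**M)
W=wcloud(d,M['mtx'],M['R'],M['t']); o=get_obs(); print(o['t'],o['eef_pos'],o['ft_force'],o['width'])
print(M)
for a,b in((.128,.165),(.004,.014),(.022,.034),(.075,.1)):
    try: print(a,fit(W,(.51,-.03),a,b,.06 if a>.1 else .085))
    except Exception as e: print(a,e)
```

```text
2.25 [ 0.51007877 -0.03086576  0.24991896] [-0.91616783 -0.43958648  0.14020862] 0.9996246620363944
{'mtx': array([[309.70691629,   0.        , 317.13212293],
       [  0.        , 309.70691629, 206.14724955],
       [  0.        ,   0.        ,   1.        ]]), 'R': array([[ 3.43220751e-01,  9.39254604e-01, -5.52206617e-04],
       [ 8.96844734e-01, -3.27548629e-01,  2.97290126e-01],
       [ 2.79050245e-01, -1.02531384e-01, -9.54787032e-01]]), 't': array([-0.14684531, -0.51244979,  0.25249642])}
0.128 [ 510.8  -29.9   21.5  105.3   63.9 1909.   142.6]
0.004 [520.5 -18.6 142.3 137.1  81.5 854.   13.4]
0.022 [ 522.4  -29.4   86.    74.1   77.4 1655.    29. ]
0.075 [534.9 -33.6  35.3  82.9  79.6 993.   86.1]
```

View pics/w1.png

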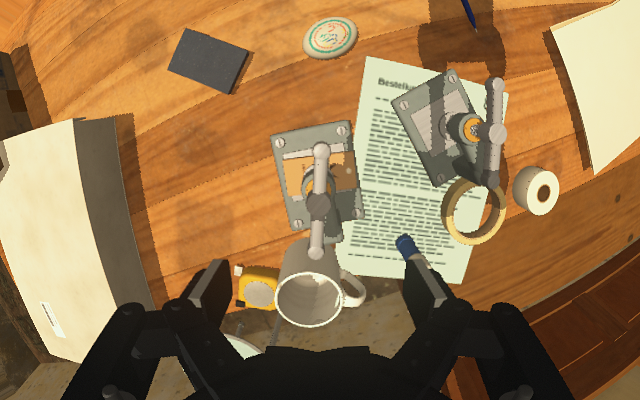

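The wrist view shows the tag clamp with its posts at (320,151) and (317,252), and plate screws at about (283,143), (345,128), (356,213) and (290,224). Bar heading and clamp yaw follow from these.

Run:
```python
from h import *
D=np.load("w1.npz"); M,R,t=D['mtx'],D['R'],D['t']; W=wcloud(D['d'],M,R,t)
def ray(u,v,z):
    x,y=(u-M[0,2])/M[0,0],(v-M[1,2])/M[1,1]; r=np.hypot(x,y); k=np.tan(r)/r
    g=R.T@[x*k,y*k,1]; c=-R.T@t; return (c+g*(z-c[2])/g[2])[:2]
ang=lambda v: np.rad2deg(np.arctan2(v[1],v[0])).round(1)
A,B=ray(320,151,.1435),ray(317,252,.1435); print("posts",A,B,(A+B)/2,np.linalg.norm(B-A),ang(B-A))
s=[ray(*q,.011) for q in((283,143),(345,128),(356,213),(290,224))]; print(np.round(s,4))
print("yaw",ang(s[3]-s[0]),ang(s[2]-s[1]),ang(s[0]-s[1])-90,ang(s[3]-s[2])-90,"c",np.mean(s,0))
P=W[(W[...,2]>.128)&(np.hypot(W[...,0]-.51,W[...,1]+.03)<.065)]; c=P[:,:2]-P[:,:2].mean(0)
print("pca",ang(np.linalg.svd(c,full_matrices=False)[2][0]),P[:,2].max())
for a in (A,B): Q=P[np.hypot(*(P[:,:2]-a).T)<.012]; print(Q.mean(0),np.percentile(Q[:,2],[10,50,90]))
g=cv2.resize(D['p'][105:265,255:375],(600,800),interpolation=2)[:600]; cv2.imwrite("pics/w1c.png",g[:,:,::-1])
```

```text
posts [ 0.46947539 -0.01265896] [ 0.55277172 -0.04569166] [ 0.51112355 -0.02917531] 0.0896071210344941 -21.6
[[ 4.600e-01 -5.670e-02]
 [ 4.687e-01  2.140e-02]
 [ 5.776e-01 -5.000e-04]
 [ 5.622e-01 -8.730e-02]]
yaw -16.7 -11.4 -186.4 -190.0 c [ 0.51711074 -0.03075658]
pca -110.0 0.3595766990932271
[ 0.47148614 -0.01238645  0.14206388] [0.14050467 0.14249826 0.14365787]
[ 0.55031977 -0.0461364   0.14214483] [0.14054161 0.14257895 0.14353416]
```

View pics/w1c.png

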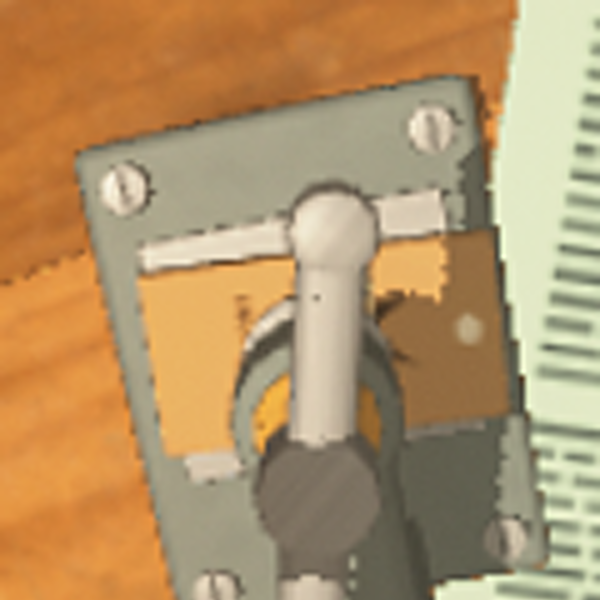

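Run:
```python
from h import *
D=np.load("w1.npz"); M,R,t=D['mtx'],D['R'],D['t']; W=wcloud(D['d'],M,R,t)
print("across middle",(W[203,304:334,2]*1000).round(0)); print("across quarter",(W[175,304:334,2]*1000).round(0)); print("along",(W[140:268:4,319,2]*1000).round(0))
def ray(u,v,z):
    x,y=(u-M[0,2])/M[0,0],(v-M[1,2])/M[1,1]; r=np.hypot(x,y); k=np.tan(r)/r
    g=R.T@[x*k,y*k,1]; c=-R.T@t; return (c+g*(z-c[2])/g[2])[:2]
ang=lambda v: np.rad2deg(np.arctan2(v[1],v[0])).round(1)
s=[ray(*q,.011) for q in((279.8,142.6),(341.4,130.8),(356.2,212.4),(297.8,223.4))]; print(np.round(s,4))
print("yaw",ang(s[3]-s[0]),ang(s[2]-s[1]),ang(s[1]-s[0])-90,ang(s[2]-s[3])-90,"c",np.mean(s,0))
print("hub",ray(318.6,203,.143))
```

```text
across middle [ 16. 141. 142. 144. 143. 144. 143. 144. 143. 144. 143. 144. 143. 143.
 144. 143. 143. 143. 144. 143. 144. 142. 144. 143. 144. 142. 142.  84.
  84.  85.]
across quarter [ 66.  79.  78.  84.  87.  89.  90.  89.  90. 140. 141. 142. 143. 142.
 143. 143. 143. 141. 143. 143. 143. 141. 140.  89.  89.  86.  80.  72.
  38.  29.]
along [ 15. 142. 143.  nan 143. 143. 142. 142. 142. 142. 142. 142. 142. 142.
 143. 144. 144. 144. 143. 141. 142. 142. 142. 142. 142. 143. 143. 142.
 143. 142.  69.  79.]
[[ 0.4581 -0.0602]
 [ 0.4706  0.0161]
 [ 0.5769 -0.    ]
 [ 0.5649 -0.0772]]
yaw -9.0 -8.6 -9.299999999999997 -8.799999999999997 c [ 0.51759772 -0.03034554]
hub [ 0.51050815 -0.02880355]
```

The hub is as high as the bar, so I'll grip the bar between hub and front post (24 mm off the axis) and turn along an arc. The handle is at 12.6° now (bar −21.6°, clamp yaw −9.0°); the target is 71.6°, a bar heading of −80.6°.

```bash
cat >> h.py <<'E'
C=np.array([.5110,-.0290]); 
def pose(hd,z,r=.024):
    a=np.deg2rad(hd); return [C[0]+r*np.cos(a),C[1]+r*np.sin(a),z],rot(hd)
def log(o):
    e=o['eef_pos']; r=e[:2]-C; x=o['tool_rot'][:,0]; F=o['ft_force']
    print(round(o['t'],2),"eef",np.round(e*1000,1),"hd",np.rad2deg(np.arctan2(x[1],x[0])).round(2),"pos hd",np.rad2deg(np.arctan2(r[1],r[0])).round(1),np.hypot(*r).round(4),"F",np.round(F,1),"M",np.round(o['moment'],2),"Max",round(r[0]*F[1]-r[1]*F[0]+o['moment'][2],3),"w",round(o['width'],3),round(o['grasp_force'],1))
E
python3 - <<'E'
from station import *
from h import *
set_gripper(.5,30)
p,R=pose(158.4,.17); move_to(p,R); log(get_obs())
p,R=pose(158.4,.1155); servo_line(p,R,.08); log(get_obs())
set_gripper(0,30); log(get_obs())
E
```

```text
3.17 eef [489.  -20.2 170.2] hd 158.43 pos hd 158.2 0.0237 F [0.8 0.7 0.6] M [-0.   -0.07  0.03] Max 0.009 w 0.497 0.0
4.0 eef [489.3 -20.3 116. ] hd 158.4 pos hd 158.1 0.0234 F [-0.   1.1  0.5] M [ 0.02 -0.02 -0.01] Max -0.03 w 0.501 0.0
4.38 eef [488.8 -20.9 116.1] hd 158.38 pos hd 159.9 0.0236 F [-1.6 -3.7  3.2] M [-0.47  0.27 -0.28] Max -0.185 w 0.135 29.2
```

Gripped (11.5 mm). Next, the arc.

Run:
```python
from station import *
from h import *
set_gripper(0,40)
z0=.1155; hs=np.linspace(158.4,99.4,13)
for h in hs[1:]:
    p,R=pose(h,z0-.005*np.deg2rad(158.4-h)); servo_line(p,R,.006); log(get_obs())
M=camera_model("wrist"); p,d=snapshot("wrist"); cv2.imwrite("pics/w2.png",p[:,:,::-1])
```

```text
5.09 eef [489.6 -19.2 115.7] hd 153.54 pos hd 155.5 0.0235 F [-1.9 -3.7  6.8] M [-0.69  0.33 -0.02] Max 0.079 w 0.133 40.6
5.59 eef [490.6 -17.4 115.3] hd 148.63 pos hd 150.4 0.0235 F [-1.5 -4.3  6.8] M [-0.64  0.33 -0.04] Max 0.066 w 0.128 40.6
6.09 eef [491.8 -15.7 114.9] hd 143.71 pos hd 145.4 0.0234 F [-2.  -4.8  5. ] M [-0.75  0.34 -0.05] Max 0.069 w 0.132 40.6
6.59 eef [493.1 -14.1 114.4] hd 138.8 pos hd 140.2 0.0233 F [-2.1 -4.6  5.8] M [-0.69  0.28 -0.02] Max 0.093 w 0.132 40.6
7.09 eef [494.6 -12.6 114. ] hd 133.88 pos hd 135.1 0.0232 F [-1.1 -4.6  6.2] M [-0.7   0.36 -0.04] Max 0.053 w 0.132 40.6
7.59 eef [496.1 -11.3 113.6] hd 128.97 pos hd 130.0 0.0231 F [-2.4 -5.3  5.5] M [-0.65  0.36 -0.01] Max 0.111 w 0.13 40.6
8.09 eef [497.8 -10.1 113.2] hd 124.05 pos hd 124.9 0.0231 F [-1.4 -5.   5.7] M [-0.74  0.3  -0.02] Max 0.077 w 0.128 40.6
8.59 eef [499.6  -9.  112.7] hd 119.13 pos hd 119.8 0.023 F [-2.  -4.6  5.7] M [-0.75  0.31 -0.05] Max 0.043 w 0.133 40.6
9.09 eef [501.4  -8.1 112.3] hd 114.22 pos hd 114.7 0.023 F [-2.1 -4.5  5.6] M [-0.7   0.32 -0.02] Max 0.072 w 0.128 40.6
9.59 eef [503.3  -7.3 111.9] hd 109.31 pos hd 109.5 0.023 F [-2.9 -3.7  6.8] M [-0.7   0.35  0.05] Max 0.143 w 0.13 40.6
10.09 eef [505.3  -6.7 111.5] hd 104.4 pos hd 104.4 0.023 F [-1.  -5.   6.6] M [-0.7   0.34  0.01] Max 0.063 w 0.13 40.6
10.59 eef [507.3  -6.3 111.1] hd 99.49 pos hd 99.3 0.023 F [-1.6 -4.5  6.3] M [-0.75  0.38  0.08] Max 0.131 w 0.133 40.6
```

View pics/w2.png

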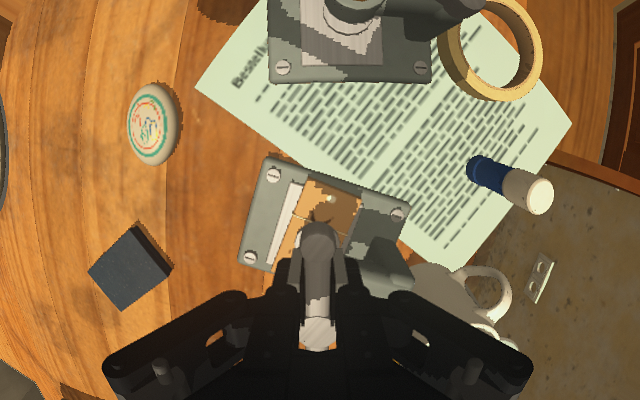

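The picture shows the bar still in the fingers, front post at (318,235), bundle undisturbed. I'll release, lift and check the angle.

Run:
```python
from station import *
from h import *
set_gripper(.45); log(get_obs())
p,R=pose(99.4,.2); servo_line(p,R,.12); 
p,R=pose(99.4,.25,.0); servo_line(p,R,.15); sleep(.3); log(get_obs())
M=camera_model("wrist"); p,d=snapshot("wrist"); cv2.imwrite("pics/w3.png",p[:,:,::-1]); np.savez("w3.npz",p=p,d=d,**M)
W=wcloud(d,M['mtx'],M['R'],M['t']); print(fit(W,C,.125,.15,.06))
```

```text
11.02 eef [506.9  -5.  110. ] hd 99.4 pos hd 99.6 0.0244 F [0.6 0.3 0.1] M [-0.02 -0.06  0.05] Max 0.031 w 0.447 0.0
12.73 eef [510.5 -28.6 249.2] hd 99.42 pos hd 142.4 0.0006 F [-0.6 -0.6 -0.7] M [-0.04 -0.01 -0.04] Max -0.038 w 0.452 0.0
[ 511.5  -28.8   22.   104.7    4.6 1793.   137.8]
```

View pics/w3.png

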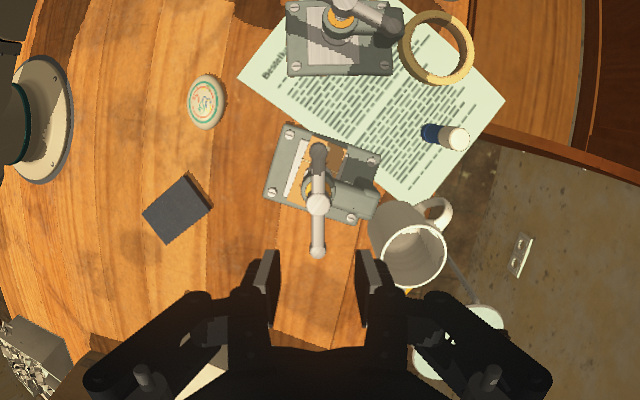

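Bar posts are at (318,150) and (318,252), screws at (290,133), (374,159), (351,218) and (271,192); the other clamp is untouched. I'll compute the final handle angle.

Run:
```python
from h import *
D=np.load("w3.npz"); M,R,t=D['mtx'],D['R'],D['t']
def ray(u,v,z):
    x,y=(u-M[0,2])/M[0,0],(v-M[1,2])/M[1,1]; r=np.hypot(x,y); k=np.tan(r)/r
    g=R.T@[x*k,y*k,1]; c=-R.T@t; return (c+g*(z-c[2])/g[2])[:2]
ang=lambda v: np.rad2deg(np.arctan2(v[1],v[0])).round(1)
A,B=ray(318,150,.138),ray(318,252,.138); print(A,B,np.linalg.norm(B-A),ang(B-A))
s=[ray(*q,.011) for q in((290,133),(374,159),(351,218),(271,192))]
print(ang(s[1]-s[0]),ang(s[2]-s[3]),ang(s[0]-s[3])-90,ang(s[1]-s[2])-90)
W=wcloud(D['d'],M,R,t);P=W[(W[...,2]>.125)&(W[...,2]<.15)&(np.hypot(W[...,0]-C[0],W[...,1]-C[1])<.06)][:,:2]
print(ang(np.linalg.svd(P-P.mean(0),full_matrices=False)[2][0]))
```

```text
[0.50438616 0.01665633] [ 0.51953536 -0.07417382] 0.09208482133040342 -80.5
-7.6 -9.4 -9.599999999999994 -9.599999999999994
-80.8
```

```bash
python3 -c "
from station import *
print(hand_in())"
```

```text
the job is handed in; nothing more can be done
None
```

The right-hand clamp, which holds the tags, is tightened to about 1.25 rad (roughly 20 N by your figures, since clamping force wasn't measured directly) and released; the bundle and the empty clamp look unmoved in the last pictures, and the job is handed in at about 13 s.

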